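# Put the clay pieces back on their own display stands

## Task

After dusting, the four dark clay pieces were put back on the wrong wooden display stands. Move each piece to the stand shaped like its own foot (the teapot on the round stand, the square caddy on the square one, the six-sided jar on the six-sided one, the long box on the oblong one), upright and in the middle; the empty cork mat is a free spot to park a piece on the way. Keep every piece upright, set it down without dropping it, and leave the small white cup where it is.

Things in the scene. Friction and masses are not known exactly. Their poses are not given: they have to be found in the camera images.
- teapot_mid (a point): Dark greyish-brown clay. This point lies on its upright axis, 32 mm above its flat underside; z up. Loose, about 0.2 kg, 72 mm high in all. Small round teapot with a fixed lid: the body is 62 mm in diameter from 14 to 44 mm above its underside (grip it there across its y axis), foot 48 mm in diameter; the spout reaches 55 mm towards its +x, the handle 54 mm towards its -x.
- caddy_mid (a point): Dark greyish-brown clay. This point lies on its upright axis, 32 mm above its flat underside; z up. Loose, about 0.2 kg, 72 mm high in all. Square tea caddy with a fixed lid and small round knob: 54 x 54 mm and upright-sided up to 56 mm above its underside; its sides face along its x and y axes.
- six_jar_mid (a point): Dark greyish-brown clay. This point lies on its upright axis, 32 mm above its flat underside; z up. Loose, about 0.2 kg, 72 mm high in all. Six-sided (regular hexagon) jar with a fixed lid and small round knob: 54 mm across flats (62 mm across corners), upright-sided up to 56 mm above its underside; one pair of opposite flats faces along its x axis, the others at 60 and 120 degrees to that.
- long_box_mid (a point): Dark greyish-brown clay. This point lies on its upright axis, 32 mm above its flat underside; z up. Loose, about 0.2 kg, 72 mm high in all. Oblong box with a fixed lid and a small bar grip on it: 90 mm along its x, 42 mm along its y, upright-sided up to 56 mm above its underside.
- round_stand_top (a point): Round display stand (a disc), 106 mm in diameter. Light wood, 18 mm high, fixed to the table. This point is the centre of its top face, z up. One of the four pieces stands on its middle at the start.
- square_stand_top (a point): Square display stand, 96 x 96 mm, sides along its x and y. Light wood, 18 mm high, fixed to the table. This point is the centre of its top face, z up. One of the four pieces stands on its middle at the start.
- six_stand_top (a point): Six-sided (regular hexagon) display stand, 100 mm across flats (115 mm across corners); flats face along its x axis. Light wood, 18 mm high, fixed to the table. This point is the centre of its top face, z up. One of the four pieces stands on its middle at the start.
- oblong_stand_top (a point): Oblong display stand, 140 mm along its x and 80 mm along its y. Light wood, 18 mm high, fixed to the table. This point is the centre of its top face, z up. One of the four pieces stands on its middle at the start.
- cork_mat_top (a point): Square cork mat, 130 x 130 mm, 5 mm thick, fixed to the table, empty at the start: the free spot. This point is the centre of its top face, z up.
- white_cup_mid (a point): Small white porcelain cup without handle, 60 mm wide at the rim, 42 mm high, loose, standing between the stands at the far side. This point is on its axis, 21 mm above its underside. It stays where it is.

How it is judged:
At the end, for the whole second after the job is handed in: Each piece stands on its own stand (teapot: round, caddy: square, six-sided jar: six-sided, long box: oblong), its axis within 15 mm of the stand's centre, underside on the stand's top (within 8 mm), upright within 0.1 rad, released and at rest. The stand's and piece's yaw do not matter (horizontal distance between teapot_mid and round_stand_top below 0.015 m and z of teapot_mid in the frame of round_stand_top between 0.026 and 0.04 m and angle between each of teapot_mid, caddy_mid, six_jar_mid, long_box_mid's own z axis and vertical below 0.1 rad and linear speed of each of teapot, caddy, six_jar, long_box below 0.02 m/s and angular speed of each of teapot, caddy, six_jar, long_box below 0.2 rad/s and horizontal distance between caddy_mid and square_stand_top below 0.015 m and z of caddy_mid in the frame of square_stand_top between 0.026 and 0.04 m and horizontal distance between six_jar_mid and six_stand_top below 0.015 m and z of six_jar_mid in the frame of six_stand_top between 0.026 and 0.04 m and horizontal distance between long_box_mid and oblong_stand_top below 0.015 m and z of long_box_mid in the frame of oblong_stand_top between 0.026 and 0.04 m); the robot touches nothing.
It fails at once if a piece tips over (leans more than 0.6 rad) (angle between any of teapot_mid, caddy_mid, six_jar_mid, long_box_mid's own z axis and vertical above 0.6 rad).
It fails at once if a piece is dropped or thrown (faster than 0.6 m/s, as after a fall of 18 mm, while the fingers do not hold it) ((linear speed of teapot above 0.6 m/s and contact force between teapot and the fingers below 0.02 N) or (linear speed of caddy above 0.6 m/s and contact force between caddy and the fingers below 0.02 N) or (linear speed of six_jar above 0.6 m/s and contact force between six_jar and the fingers below 0.02 N) or (linear speed of long_box above 0.6 m/s and contact force between long_box and the fingers below 0.02 N)).
It fails at once if the white cup is moved more than 20 mm (distance of white_cup_mid from where it was at the start of the episode above 0.02 m).
It also fails if it takes over 128 s, if anything falls off the work surface, if the arm or the gripper's body presses on something with over 40 N, if the wrist force passes 120 N, or if a joint passes its speed limit or range.

## Robot

A 7-joint arm with a two-finger parallel gripper is mounted at the origin on the work surface. World frame = base frame: x ahead of the robot, y to its left, z up, the work surface at z = 0. Lengths are in m, angles in rad, forces in N, time in s.
With the tool pointing down it reaches from about 0.4 to 0.875 m from the base axis. Payload 19.3 kg.
Tool frame: the origin (TCP) lies midway between the tips of the shut fingers; the grasp point (between the pads) lies 19 mm behind it (tcp_to_grasp is the z of the grasp point in the tool frame, in m); z points along the fingers, y is the line along which they close (so a half turn about z gives the same grasp; the last joint's range is limited). The gripper opens to 85 mm and grips with 20 to 120 N. Pads are 22 mm wide; open, the fingers measure 114 mm over their backs; the gripper's body (76 mm by 85 mm) begins 54 mm behind the grasp point. The pads swing forward as they close: fully open they stand 13 mm farther back than shut.
Start: joints at [-1.198, 0.521, -0.036, 1.599, 0.021, 1.021, -0.113], TCP at [0.268, 0.565, 0.207] pointing down, gripper open.
Joint ranges: [-2.91, 2.91], [-0.3, 2.13], [-1.5, 1.42], [0.17, 2.43], [-1.26, 4.41], [0.16, 1.93], [-2.52, 2.52]. Speed limits (rad/s): [1.89, 1.89, 2.39, 2.39, 3.01, 3.01, 3.01].

## Interface

Orientations are given as [roll, pitch, yaw] about the fixed x, y, z axes, in that order (R = Rz(yaw) Ry(pitch) Rx(roll)).
In Python, from workcell import * gives the robot as it stands.
- The arm moves only by the tool send_rows, never from a script. Its argument "increments" is a list of rows, each a list of 3 entries, a list of its own where there are three numbers: the shift along the tool's x, y, z in mm, then the turn, a rotation vector about the tool's x, y, z in degrees, then the gripper's target within -1 to 1 (fully open at 1, half-way at 0, shut at -1). In form: [[[x, y, z], [wx, wy, wz], grip], ...]. A call has 1 to 10 rows; each row is the pose to reach, as a shift and turn from the pose commanded when the call began, along the tool's axes at that moment; what a row does not reach only later rows make up. A row lasts 1/10 s, in which the tool goes at most 50 mm and 8.59 degrees, less where a joint would pass 70% of its speed; a pose out of reach is approached as far as the arm can. A call with a gripper value outside its range is refused whole. The fingers move at their own pace and stop on an object; "newtons" is the grip in N (left out, the last holds). Time passes only in rows, so rows that repeat a pose let the fingers close. It gives the time, the measured TCP pose, the force, the opening and the grip force at its end, in the units of the state.
- observe(): the state, without advancing time (a new reading comes with each control period).
- grab_frame(name): name is "side" or "top" or "wrist"; returns the picture (384x512x3 uint8, blue, green, red); there is no depth.
- camera_params(name): a dict with "fovy" (degrees; the focal length in pixels is half the picture's height over the tangent of half this angle, whatever the lens; pixels are square), "cx", "cy" (the principal point, pixels), "extrinsics" (4x4, takes a point from world to camera coordinates). Camera axes: x right, y down, z forward; pixel columns grow to the right and rows downward; lengths in m; the calibration is good to about 2 mm. A picture is of the moment at which its call begins: read the wrist's pose just before it. camera_params takes no time and is no camera call; for the wrist camera it gives the pose at the moment of the call.
- job_done(): hands the job in; it is judged then, once.
The state is a dict: "clock": time; "qpos": joint angles; "qd": joint speeds; "joint_efforts": joint torques, N m; "position": TCP position; "tool_rot": TCP orientation; "force": force on the tool from outside, world axes, zero at the start; "moment": the same for the moment, N m; "grip_width": finger opening in m; "finger_force": force on a finger pad.
Only numpy, scipy, OpenCV 4.12 (cv2) and the standard library are available. Lean on these libraries where they do the work, as an engineer would, in place of code of your own. Each camera call takes 0.05 s, during which the arm holds its last target. There are 200 camera calls.

## Working session

There is one attempt and no reset: what is moved stays moved. The work goes in short steps, Python scripts to look and compute and a tool call to move; the robot and the scene stay as the last step left them, time stands still between calls to the robot, and variables do not carry over. Pictures are saved under pics/ and viewed, at most 14 in all, crops included, and the job is handed in when it is done.

Besides the shell and the picture viewer there is one more tool, called after "Emit:" as name(argument=value, ...), one argument or row to a line, values as JSON. send_rows: Moves the arm, as the interface text tells. Its arguments: {"type":"object","properties":{"increments":{"type":"array"},"newtons":{"type":"number"}},"required":["increments"]}

```bash
ls; mkdir -p pics
python3 - <<'E'
from workcell import *
import cv2
s=observe();print(s)
for n in("top","side"):
    c=camera_params(n);print(n,c)
    cv2.imwrite(f"pics/{n}0.png",grab_frame(n))
E
```

```text
pics
{'clock': 0.0, 'qpos': array([-1.19826213,  0.52203538, -0.03631736,  1.60000943,  0.02120416,
        1.02107399, -0.11279301]), 'qd': array([ 7.26178610e-04, -1.36545817e-03, -1.99687543e-04, -7.26864165e-04,
        8.23386207e-05,  7.59864873e-04,  8.77242503e-04]), 'joint_efforts': array([ 7.80618593e-04, -9.27125144e+01,  1.98032230e+00, -3.69931948e+01,
        1.78771693e-02,  8.26828385e-03,  3.27617545e-05]), 'position': array([0.26764334, 0.5643925 , 0.20611203]), 'tool_rot': array([-3.14045510e+00,  8.92341742e-05,  2.69884902e+00]), 'force': array([1.04369012, 0.49547333, 0.26583063]), 'moment': array([ 0.01225035, -0.01723767, -0.02106825]), 'finger_force': 0.0, 'grip_width': 0.08539494334592783}
top {'fovy': 44.62120449617484, 'cx': 251.73730782456255, 'cy': 190.76815357802968, 'extrinsics': array([[ 0.00511229, -0.99981282,  0.01865964, -0.00534233],
       [-0.98485515, -0.00826793, -0.17318189,  0.5824293 ],
       [ 0.17330375, -0.01749169, -0.98471308,  1.17186395],
       [ 0.        ,  0.        ,  0.        ,  1.        ]])}
side {'fovy': 56.55608836126849, 'cx': 258.07902405522293, 'cy': 188.30306073999685, 'extrinsics': array([[-0.99671406, -0.07920987,  0.01693767,  0.55264898],
       [-0.06147883,  0.6036265 , -0.79489332,  0.07247795],
       [ 0.05273937, -0.79332266, -0.60651275,  0.80684975],
       [ 0.        ,  0.        ,  0.        ,  1.        ]])}
```

View pics/top0.png

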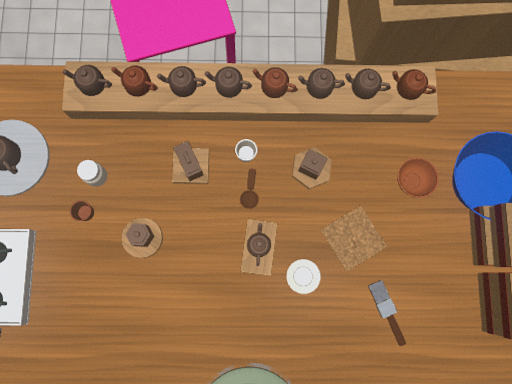

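View pics/side0.png

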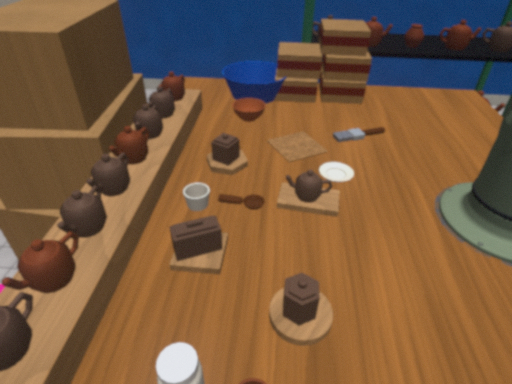

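The top view shows the long box on the square stand (190,165), the caddy on the six-sided stand (312,168), the jar on the round stand (141,237) and the teapot on the oblong stand (260,246). The mat is at (355,238) and the cup at (246,150). The side view agrees. Next I'll segment them.

```bash
cat > h.py <<'E'
import cv2,numpy as np
def ray(c,uv,z,shape=(384,512)):
    f=shape[0]/2/np.tan(np.radians(c["fovy"])/2)
    E=np.array(c["extrinsics"]);R,t=E[:3,:3],E[:3,3]
    o=-R.T@t
    uv=np.atleast_2d(uv).astype(float)
    d=np.c_[(uv[:,0]-c["cx"])/f,(uv[:,1]-c["cy"])/f,np.ones(len(uv))]@R
    return (o+d*((z-o[2])/d[:,2])[:,None])[:,:2]
def proj(c,P):
    f=192/np.tan(np.radians(c["fovy"])/2);E=c["extrinsics"]
    q=np.atleast_2d(P)@E[:3,:3].T+E[:3,3]
    return q[:,:2]/q[:,2:]*f+[c["cx"],c["cy"]]
E
python3 - <<'E'
from workcell import *
from h import *
im=cv2.imread("pics/top0.png");hsv=cv2.cvtColor(im,cv2.COLOR_BGR2HSV)
for p in [(178,178),(205,180),(300,178),(130,250),(250,265),(340,240),(220,200),(300,220),(190,160),(190,150),(313,163),(140,235),(259,246),(246,153),(120,160)]:
    print(p,hsv[p[1],p[0]],cv2.blur(hsv,(5,5))[p[1],p[0]])
cv2.imwrite("pics/topcrop.png",cv2.resize(im[125:285,110:400],None,fx=2.75,fy=2.75,interpolation=cv2.INTER_CUBIC))
E
```

```text
(178, 178) [ 15 117 166] [ 15 114 170]
(205, 180) [ 14 115 158] [ 15 115 162]
(300, 178) [ 15 113 183] [ 15 112 176]
(130, 250) [ 16 116 187] [ 15 113 186]
(250, 265) [ 16 116 178] [ 16 113 177]
(340, 240) [ 15 118 158] [ 15 121 163]
(220, 200) [ 15 145 164] [ 15 152 160]
(300, 220) [ 15 152 171] [ 15 153 172]
(190, 160) [ 12  86 116] [ 12  82 120]
(190, 150) [ 11  82 128] [ 12  84 131]
(313, 163) [13 89 92] [ 12  82 119]
(140, 235) [ 11  84 130] [ 11  82 125]
(259, 246) [ 13  89 109] [ 12  83 119]
(246, 153) [105   2 228] [109   3 228]
(120, 160) [ 15 151 157] [ 14 150 158]
```

View pics/topcrop.png

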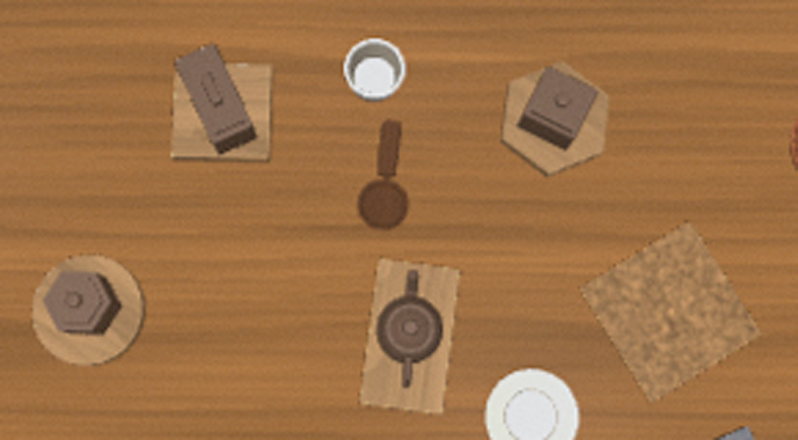

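```bash
cat > seg.py <<'E'
from workcell import *
from h import *
def run(im,c):
    hsv=cv2.cvtColor(cv2.medianBlur(im,3),cv2.COLOR_BGR2HSV);S=hsv[...,1].astype(int);V=hsv[...,2]
    for n,(u,v) in dict(square=(190,165),six=(312,168),round=(141,237),oblong=(260,246),mat=(355,238)).items():
        w=np.zeros_like(V);cv2.circle(w,(u,v),42,255,-1)
        k=np.ones((3,3),np.uint8)
        def big(m,op=True):
            m=(m&(w>0)).astype(np.uint8)
            if op:m=cv2.morphologyEx(m,cv2.MORPH_OPEN,k)
            return max(cv2.findContours(m,0,cv2.CHAIN_APPROX_NONE)[0],key=cv2.contourArea)[:,0]
        st=big((S>98)&(S<134)&(V>130)) if n=="mat" else big((S<134)&(S>50))
        m=(S>98)&(S<134)&(V>130)&(w>0)
        pts=np.argwhere(cv2.morphologyEx(m.astype(np.uint8),cv2.MORPH_OPEN,k))[:,::-1]
        zt=.005 if n=="mat" else .018
        P=ray(c,pts,zt).astype(np.float32)
        r=cv2.minAreaRect(P);cc=cv2.minEnclosingCircle(P)
        print(n,"rect",np.round(r[0],4),np.round(r[1],4),round(r[2],1),"circ",np.round(cc[0],4),round(cc[1],4))
        if n=="mat":continue
        t=big((S<98)&(V>88))
        T=ray(c,t,.078).astype(np.float32);r=cv2.minAreaRect(T);cc=cv2.minEnclosingCircle(T)
        print("   top rect",np.round(r[0],4),np.round(r[1],4),round(r[2],1),"circ",np.round(cc[0],4),round(cc[1],4))
        print("   corners",np.round(cv2.approxPolyDP(T,.008,True)[:,0],3).tolist())
if __name__=="__main__":
    run(cv2.imread("pics/top0.png"),camera_params("top"))
E
python3 seg.py
```

```text
square rect [0.6583 0.1649] [0.0953 0.095 ] 89.5 circ [0.6586 0.1645] 0.0644
   top rect [0.6605 0.1659] [0.088  0.0429] 25.6 circ [0.6609 0.1653] 0.0467
   corners [[0.7049999833106995, 0.17599999904632568], [0.6859999895095825, 0.20100000500679016], [0.6150000095367432, 0.1599999964237213], [0.628000020980835, 0.13199999928474426]]
six rect [ 0.6542 -0.164 ] [0.1007 0.1091] 88.6 circ [ 0.654  -0.1643] 0.0565
   top rect [ 0.6555 -0.1602] [0.0543 0.055 ] 63.2 circ [ 0.6548 -0.1604] 0.0347
   corners [[0.6869999766349792, -0.1469999998807907], [0.6439999938011169, -0.12800000607967377], [0.6230000257492065, -0.17399999499320984], [0.6660000085830688, -0.19300000369548798]]
round rect [0.4617 0.2871] [0.1028 0.1022] 2.2 circ [0.4621 0.2878] 0.0532
   top rect [0.4647 0.2843] [0.0527 0.0573] 2.5 circ [0.465  0.2829] 0.0304
   corners [[0.49000000953674316, 0.29899999499320984], [0.46799999475479126, 0.31299999356269836], [0.4429999887943268, 0.3019999861717224], [0.4410000145435333, 0.27000001072883606], [0.460999995470047, 0.25600001215934753], [0.4909999966621399, 0.2669999897480011]]
oblong rect [ 0.4387 -0.0216] [0.0807 0.1403] 82.8 circ [ 0.4395 -0.021 ] 0.0771
   top rect [ 0.4408 -0.0172] [0.0481 0.0524] 48.3 circ [ 0.4363 -0.0184] 0.0289
   corners [[0.4650000035762787, -0.014999999664723873], [0.4569999873638153, 0.0], [0.4320000112056732, 0.00800000037997961], [0.40799999237060547, -0.019999999552965164], [0.44999998807907104, -0.041999999433755875]]
mat rect [ 0.4653 -0.275 ] [0.1293 0.1287] 31.3 circ [ 0.4641 -0.2755] 0.0874
```

```bash
cat > go.py <<'E'
# usage: go.py x y z yawdeg -> shift (mm, tool axes) and tool-z turn (deg)
import sys
from workcell import *
import numpy as np
from scipy.spatial.transform import Rotation as Ro
x,y,z,w=map(float,sys.argv[1:])
s=observe();R=Ro.from_euler("xyz",s["tool_rot"])
G=Ro.from_euler("xyz",[np.pi,0,np.radians(w)])
print("t",s["clock"],"pos",np.round(s["position"],4),"rot",np.round(np.degrees(s["tool_rot"]),1),"q",np.round(s["qpos"],2))
print("shift",np.round(R.inv().apply(np.array([x,y,z])-s["position"])*1000,1),"turn",np.round(np.degrees((R.inv()*G).as_rotvec()),1))
E
python3 go.py .4635 .286 .18 152.5
```

```text
t 0.1 pos [0.2677 0.5644 0.2062] rot [-179.9    0.   154.6] q [-1.2   0.52 -0.04  1.6   0.02  1.02 -0.11]
shift [-296.3 -167.7   26.4] turn [-0.1  0.   2.1]
```

Emit:
send_rows(
  increments=[
    [[-40,-22,4],[0,0,0],1],
    [[-80,-45,8],[0,0,1],1],
    [[-120,-68,11],[0,0,1],1],
    [[-160,-90,14],[0,0,2],1],
    [[-200,-113,18],[0,0,2],1],
    [[-235,-133,21],[0,0,2],1],
    [[-265,-150,24],[0,0,2],1],
    [[-285,-161,26],[0,0,2],1],
    [[-296,-168,26],[0,0,2],1],
    [[-296,-168,26],[0,0,2],1],
  ],
)

```text
clock: 1.1
position: [0.4639, 0.2848, 0.1806]
tool_rot: [-3.141, 0.0, 2.662]
force: [-0.5, 0.5, -0.5]
grip_width: 0.0854
finger_force: 0.0
```

```bash
cat > wr.py <<'E'
import sys
from workcell import *
from h import *
c=camera_params("wrist");s=observe();im=grab_frame("wrist");cv2.imwrite(f"pics/{sys.argv[1]}.png",im)
np.savez(f"pics/{sys.argv[1]}.npz",**{k:np.array(v) for k,v in c.items()})
print(s["clock"],s["position"],np.round(np.degrees(s["tool_rot"]),1),c)
E
python3 wr.py w0
```

```text
1.1 [0.4638546  0.28483209 0.18061004] [-180.     0.   152.5] {'fovy': 68.64547327070035, 'cx': 256.438591942361, 'cy': 188.3256652780945, 'extrinsics': array([[ 4.61847677e-01,  8.86959256e-01, -5.20153092e-05,
        -4.68377562e-01],
       [ 8.51288103e-01, -4.43256920e-01,  2.80770134e-01,
        -2.98332958e-01],
       [ 2.49008613e-01, -1.29717314e-01, -9.59775041e-01,
         2.75119588e-01],
       [ 0.00000000e+00,  0.00000000e+00,  0.00000000e+00,
         1.00000000e+00]])}
```

View pics/w0.png

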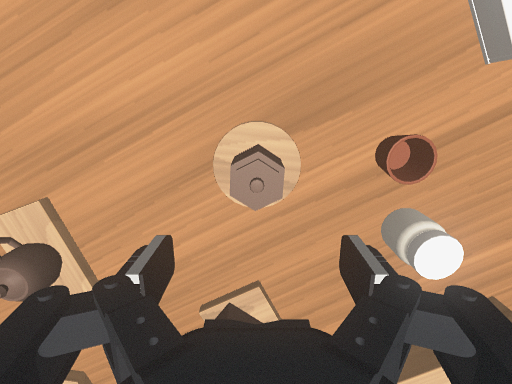

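The wrist view has the jar centred laterally, knob at (257,185), with its flats parallel to the pads. The stand disc is around (257,165).

```bash
python3 - <<'E'
from h import *
c=dict(np.load("pics/w0.npz"))
print(ray(c,[257,185],.09),"hex top corners",ray(c,[[258,158],[257,211],[229,171],[285,171]],.074))
print("circle", ray(c,[[257,122],[300,165],[214,165]],.018))
E
python3 go.py .4635 .2855 .033 152.5
```

```text
[[0.46598344 0.28603707]] hex top corners [[0.4459635  0.29758935]
 [0.4948513  0.2710595 ]
 [0.44423215 0.26593466]
 [0.47000255 0.31542706]]
circle [[0.41757966 0.31135815]
 [0.4856267  0.33378933]
 [0.43824644 0.24279514]]
t 1.15 pos [0.4631 0.2863 0.1807] rot [-180.    -0.   152.6] q [-0.68  0.43  0.03  1.84 -0.01  0.87  0.44]
shift [ -0.7  -0.5 147.7] turn [-0.  -0.   0.1]
```

Emit:
send_rows(
  increments=[
    [[-2,0,20],[0,0,0],1],
    [[-2,0,45],[0,0,0],1],
    [[-2,0,70],[0,0,0],1],
    [[-2,0,95],[0,0,0],1],
    [[-2,0,115],[0,0,0],1],
    [[-2,0,130],[0,0,0],1],
    [[-2,0,140],[0,0,0],1],
    [[-2,0,146],[0,0,0],1],
    [[-2,0,148],[0,0,0],1],
    [[-2,0,148],[0,0,0],1],
  ],
  newtons=30,
)

```text
clock: 2.15
position: [0.465, 0.2855, 0.0329]
tool_rot: [3.141, 0.0, 2.664]
force: [0.1, -1.2, 0.1]
grip_width: 0.0855
finger_force: 0.0
```

Emit:
send_rows(
  increments=[
    [[0,0,0],[0,0,0],-1],
    [[0,0,0],[0,0,0],-1],
    [[0,0,0],[0,0,0],-1],
    [[0,0,0],[0,0,0],-1],
    [[0,0,0],[0,0,0],-1],
    [[0,0,0],[0,0,0],-1],
    [[0,0,0],[0,0,0],-1],
    [[0,0,0],[0,0,0],-1],
  ],
  newtons=30,
)

```text
clock: 2.95
position: [0.4654, 0.2853, 0.0334]
tool_rot: [3.141, 0.0, 2.664]
force: [-1.3, -1.4, 8.6]
grip_width: 0.0534
finger_force: 29.8
```

Emit:
send_rows(
  increments=[
    [[0,0,-5],[0,0,0],-1],
    [[0,0,-15],[0,0,0],-1],
    [[0,0,-35],[0,0,0],-1],
    [[0,0,-60],[0,0,0],-1],
    [[0,0,-85],[0,0,0],-1],
    [[0,0,-110],[0,0,0],-1],
    [[0,0,-130],[0,0,0],-1],
    [[0,0,-142],[0,0,0],-1],
    [[0,0,-148],[0,0,0],-1],
    [[0,0,-150],[0,0,0],-1],
  ],
)

```text
clock: 3.95
position: [0.465, 0.2851, 0.1829]
tool_rot: [3.141, 0.0, 2.664]
force: [-0.8, 0.4, -2.2]
grip_width: 0.0538
finger_force: 32.3
```

```bash
python3 go.py .465 -.275 .18 152.5;python3 go.py .465 -.275 .18 92.5
```

```text
t 3.95 pos [0.465  0.2851 0.1829] rot [180.    0.  152.6] q [-0.68  0.42  0.03  1.84 -0.01  0.88  0.45]
shift [-257.5 -497.4    2.9] turn [0.  0.  0.1]
t 3.95 pos [0.465  0.2851 0.1829] rot [180.    0.  152.6] q [-0.68  0.42  0.03  1.84 -0.01  0.88  0.45]
shift [-257.5 -497.4    2.9] turn [ 0.   0.  60.1]
```

Emit:
send_rows(
  increments=[
    [[-4,-8,0],[0,0,2],-1],
    [[-13,-25,0],[0,0,5],-1],
    [[-26,-50,0],[0,0,9],-1],
    [[-42,-80,0],[0,0,14],-1],
    [[-59,-114,0],[0,0,19],-1],
    [[-77,-149,0],[0,0,24],-1],
    [[-95,-184,0],[0,0,29],-1],
    [[-113,-219,0],[0,0,34],-1],
    [[-131,-254,0],[0,0,39],-1],
    [[-149,-288,0],[0,0,44],-1],
  ],
)

```text
clock: 4.95
position: [0.4635, -0.0421, 0.1823]
tool_rot: [-3.141, -0.0, 1.888]
force: [0.5, -0.3, -2.1]
grip_width: 0.0536
finger_force: 32.3
```

```bash
python3 go.py .465 -.275 .18 92.5
```

```text
t 4.95 pos [ 0.4635 -0.0421  0.1823] rot [-179.9   -0.   108.2] q [-0.28  0.31  0.3   2.04 -0.13  0.8   0.41]
shift [-221.7  -71.2    2.4] turn [-0.1  0.  15.7]
```

Emit:
send_rows(
  increments=[
    [[-36,-12,0],[0,0,4],-1],
    [[-72,-23,0],[0,0,8],-1],
    [[-106,-34,0],[0,0,12],-1],
    [[-138,-44,0],[0,0,15],-1],
    [[-165,-53,0],[0,0,15],-1],
    [[-186,-60,0],[0,0,15],-1],
    [[-201,-64,0],[0,0,15],-1],
    [[-210,-67,0],[0,0,15],-1],
    [[-213,-68,0],[0,0,15],-1],
    [[-213,-68,0],[0,0,15],-1],
  ],
)

```text
clock: 5.95
position: [0.4683, -0.2624, 0.1825]
tool_rot: [-3.141, -0.0, 1.634]
force: [-0.7, 0.3, -2.7]
grip_width: 0.0535
finger_force: 32.3
```

```bash
python3 go.py .465 -.275 .021 92.5
```

```text
t 5.95 pos [ 0.4683 -0.2624  0.1825] rot [-180.    -0.    93.6] q [ 0.1   0.44  0.4   1.87 -0.22  0.87  0.67]
shift [-12.4  -4.1 161.5] turn [-0.  -0.   1.1]
```

Emit:
send_rows(
  increments=[
    [[-3,-1,8],[0,0,1],-1],
    [[-6,-2,25],[0,0,1],-1],
    [[-9,-3,48],[0,0,1],-1],
    [[-12,-4,72],[0,0,1],-1],
    [[-12,-4,96],[0,0,1],-1],
    [[-12,-4,118],[0,0,1],-1],
    [[-12,-4,136],[0,0,1],-1],
    [[-12,-4,147],[0,0,1],-1],
    [[-12,-4,153],[0,0,1],-1],
    [[-12,-4,155],[0,0,1],-1],
  ],
)

```text
clock: 6.95
position: [0.4653, -0.2747, 0.0274]
tool_rot: [-3.141, -0.0, 1.617]
force: [-0.6, 0.4, -3.0]
grip_width: 0.0534
finger_force: 32.3
```

Emit:
send_rows(
  increments=[
    [[0,0,2],[0,0,0],-1],
    [[0,0,4],[0,0,0],-1],
    [[0,0,5],[0,0,0],-1],
    [[0,0,6],[0,0,0],-1],
    [[0,0,7],[0,0,0],-1],
    [[0,0,7],[0,0,0],-1],
  ],
)

```text
clock: 7.55
position: [0.4653, -0.2749, 0.0207]
tool_rot: [-3.142, -0.0, 1.617]
force: [-0.8, -1.2, -2.4]
grip_width: 0.0533
finger_force: 32.3
```

Emit:
send_rows(
  increments=[
    [[0,0,1],[0,0,0],-1],
    [[0,0,2],[0,0,0],-1],
    [[0,0,2],[0,0,0],-1],
  ],
)

```text
clock: 7.85
position: [0.4654, -0.2752, 0.02]
tool_rot: [3.141, 0.0, 1.616]
force: [-7.3, 3.7, 28.7]
grip_width: 0.0537
finger_force: 33.5
```

Emit:
send_rows(
  increments=[
    [[0,0,0],[0,0,0],0.2],
    [[0,0,0],[0,0,0],1],
    [[0,0,0],[0,0,0],1],
    [[0,0,0],[0,0,0],1],
    [[0,0,-3],[0,0,0],1],
    [[0,0,-15],[0,0,0],1],
    [[0,0,-40],[0,0,0],1],
    [[0,0,-75],[0,0,0],1],
    [[0,0,-115],[0,0,0],1],
    [[0,0,-150],[0,0,0],1],
  ],
)

```text
clock: 8.85
position: [0.4651, -0.2751, 0.1714]
tool_rot: [3.141, 0.0, 1.616]
force: [-0.8, 0.0, 0.9]
grip_width: 0.0852
finger_force: 0.0
```

```bash
python3 go.py .438 -.019 .18 177.5; python3 go.py .438 -.019 .18 -2.5
```

```text
t 8.85 pos [ 0.4651 -0.2751  0.1714] rot [180.    0.   92.6] q [ 0.13  0.46  0.41  1.88 -0.24  0.85  0.7 ]
shift [257.  -15.5  -8.7] turn [  0.    0.1 -84.9]
t 8.85 pos [ 0.4651 -0.2751  0.1714] rot [180.    0.   92.6] q [ 0.13  0.46  0.41  1.88 -0.24  0.85  0.7 ]
shift [257.  -15.5  -8.7] turn [ 0.1 -0.  95.1]
```

Emit:
send_rows(
  increments=[
    [[15,-1,0],[0,0,-8],1],
    [[40,-3,0],[0,0,-16],1],
    [[75,-5,0],[0,0,-24],1],
    [[115,-7,0],[0,0,-32],1],
    [[155,-9,0],[0,0,-40],1],
    [[190,-11,0],[0,0,-48],1],
    [[220,-13,0],[0,0,-56],1],
    [[240,-14,-4],[0,0,-64],1],
    [[252,-15,-8],[0,0,-72],1],
    [[257,-15,-9],[0,0,-80],1],
  ],
)

```text
clock: 9.85
position: [0.4386, -0.0178, 0.1789]
tool_rot: [-3.142, 0.001, 3.02]
force: [-0.3, -0.5, 0.3]
grip_width: 0.0854
finger_force: 0.0
```

```bash
python3 wr.py w1; python3 go.py .438 -.019 .18 177.5
```

```text
9.85 [ 0.43856456 -0.01778782  0.17889266] [-1.80e+02  1.00e-01  1.73e+02] {'fovy': 68.64547327070035, 'cx': 256.438591942361, 'cy': 188.3256652780945, 'extrinsics': array([[ 1.21474539e-01,  9.92594529e-01,  1.95667240e-04,
        -3.68778311e-02],
       [ 9.52323792e-01, -1.16601748e-01,  2.81928054e-01,
        -4.49632693e-01],
       [ 2.79863059e-01, -3.40607417e-02, -9.59435529e-01,
         2.28487337e-01],
       [ 0.00000000e+00,  0.00000000e+00,  0.00000000e+00,
         1.00000000e+00]])}
t 9.9 pos [ 0.4387 -0.0176  0.1789] rot [1.800e+02 1.000e-01 1.736e+02] q [-0.11  0.27  0.02  2.1  -0.01  0.78  1.37]
shift [ 0.5 -1.4 -1.1] turn [-0.   0.1 -3.9]
```

View pics/w1.png

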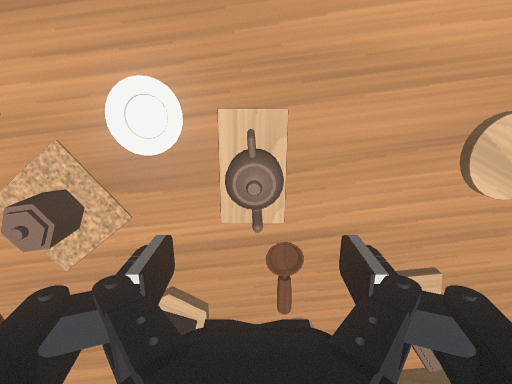

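The wrist view shows the teapot with its knob at (254,187) and its spout/handle line running from (251,132) to (258,228). The jar stands upright on the mat.

Run:
```python
from h import *
c=dict(np.load("pics/w1.npz"))
print(ray(c,[254,187],.09))
a=ray(c,[[251,132],[258,228]],.06);d=a[0]-a[1];print(a,np.degrees(np.arctan2(d[1],d[0])))
```

```text
[[ 0.44182145 -0.01926293]]
[[ 0.39315832 -0.01645873]
 [ 0.49775029 -0.02203447]] 176.94848074917257
```

Emit:
send_rows(
  increments=[
    [[-2,-1,20],[0,0,-3],1],
    [[-2,-1,45],[0,0,-3.5],1],
    [[-2,-1,70],[0,0,-3.5],1],
    [[-2,-1,95],[0,0,-3.5],1],
    [[-2,-1,115],[0,0,-3.5],1],
    [[-2,-1,132],[0,0,-3.5],1],
    [[-2,-1,144],[0,0,-3.5],1],
    [[-2,-1,151],[0,0,-3.5],1],
    [[-2,-1,153],[0,0,-3.5],1],
    [[-2,-1,153],[0,0,-3.5],1],
  ],
)

```text
clock: 10.9
position: [0.4405, -0.0203, 0.025]
tool_rot: [-3.141, 0.0, 3.073]
force: [-0.1, -0.7, 0.4]
grip_width: 0.0852
finger_force: 0.0
```

Emit:
send_rows(
  increments=[
    [[0,0,0],[0,0,0],-1],
    [[0,0,0],[0,0,0],-1],
    [[0,0,0],[0,0,0],-1],
    [[0,0,0],[0,0,0],-1],
    [[0,0,0],[0,0,0],-1],
    [[0,0,0],[0,0,0],-1],
    [[0,0,0],[0,0,0],-1],
  ],
)

```text
clock: 11.6
position: [0.4408, -0.0202, 0.0256]
tool_rot: [3.142, 0.001, 3.074]
force: [-3.9, -0.2, 16.8]
grip_width: 0.0602
finger_force: 28.5
```

Emit:
send_rows(
  increments=[
    [[0,0,-5],[0,0,0],-1],
    [[0,0,-15],[0,0,0],-1],
    [[0,0,-35],[0,0,0],-1],
    [[0,0,-60],[0,0,0],-1],
    [[0,0,-85],[0,0,0],-1],
    [[0,0,-110],[0,0,0],-1],
    [[0,0,-130],[0,0,0],-1],
    [[0,0,-142],[0,0,0],-1],
    [[0,0,-148],[0,0,0],-1],
    [[0,0,-150],[0,0,0],-1],
  ],
)

```text
clock: 12.6
position: [0.4405, -0.0201, 0.1755]
tool_rot: [3.141, 0.001, 3.074]
force: [-0.6, -0.4, -1.9]
grip_width: 0.0604
finger_force: 33.1
```

```bash
python3 go.py .462 .2875 .18 152.5
```

```text
t 12.6 pos [ 0.4405 -0.0201  0.1755] rot [1.800e+02 1.000e-01 1.761e+02] q [-0.1   0.28  0.01  2.1  -0.    0.77  1.42]
shift [ -0.6 308.4  -4.5] turn [ 0.   0.1 23.6]
```

Emit:
send_rows(
  increments=[
    [[0,8,0],[0,0,0],-1],
    [[0,28,0],[0,0,0],-1],
    [[0,60,0],[0,0,0],-1],
    [[0,100,0],[0,0,0],-1],
    [[0,145,0],[0,0,0],-1],
    [[0,190,0],[0,0,0],-1],
    [[0,230,0],[0,0,0],-1],
    [[0,265,0],[0,0,0],-1],
    [[0,292,0],[0,0,0],-1],
    [[0,305,0],[0,0,0],-1],
  ],
)

```text
clock: 13.6
position: [0.4599, 0.2871, 0.1737]
tool_rot: [-3.142, -0.002, 3.077]
force: [-0.5, -0.5, -1.8]
grip_width: 0.06
finger_force: 33.1
```

```bash
python3 go.py .461 .2875 .0255 176.1
```

```text
t 13.6 pos [0.4599 0.2871 0.1737] rot [-1.800e+02 -1.000e-01  1.763e+02] q [-0.6   0.43 -0.09  1.85  0.05  0.86  0.8 ]
shift [ -1.3   0.4 148.2] turn [-0.  -0.1  0.2]
```

Emit:
send_rows(
  increments=[
    [[-1,0,8],[0,0,0],-1],
    [[-1,0,25],[0,0,0],-1],
    [[-1,0,48],[0,0,0],-1],
    [[-1,0,70],[0,0,0],-1],
    [[-1,0,92],[0,0,0],-1],
    [[-1,0,112],[0,0,0],-1],
    [[-1,0,128],[0,0,0],-1],
    [[-1,0,138],[0,0,0],-1],
    [[-1,0,143],[0,0,0],-1],
    [[-1,0,143],[0,0,0],-1],
  ],
)

```text
clock: 14.6
position: [0.4618, 0.2835, 0.0313]
tool_rot: [-3.141, -0.001, 3.074]
force: [-0.2, 0.3, -1.4]
grip_width: 0.0603
finger_force: 33.1
```

```bash
python3 go.py .461 .2875 .0255 176.1
```

```text
t 14.6 pos [0.4618 0.2835 0.0313] rot [-180.    -0.   176.1] q [-0.61  0.65 -0.07  1.94  0.08  0.56  0.77]
shift [1.1 3.9 5.8] turn [-0. -0.  0.]
```

Emit:
send_rows(
  increments=[
    [[1,3,1],[0,0,0],-1],
    [[1,4,2],[0,0,0],-1],
    [[1,4,4],[0,0,0],-1],
    [[1,4,5],[0,0,0],-1],
    [[1,4,6],[0,0,0],-1],
    [[1,4,6],[0,0,0],-1],
  ],
)

```text
clock: 15.2
position: [0.4613, 0.2882, 0.0259]
tool_rot: [3.142, 0.0, 3.074]
force: [-1.2, 0.4, 2.6]
grip_width: 0.06
finger_force: 33.4
```

Emit:
send_rows(
  increments=[
    [[0,0,0],[0,0,0],0.4],
    [[0,0,0],[0,0,0],1],
    [[0,0,0],[0,0,0],1],
    [[0,0,0],[0,0,0],1],
    [[0,0,-3],[0,0,0],1],
    [[0,0,-15],[0,0,0],1],
    [[0,0,-40],[0,0,0],1],
    [[0,0,-80],[0,0,0],1],
    [[0,0,-120],[0,0,0],1],
    [[0,0,-155],[0,0,0],1],
  ],
)

```text
clock: 16.2
position: [0.4613, 0.2882, 0.1838]
tool_rot: [3.141, 0.001, 3.074]
force: [-0.2, -0.1, -0.6]
grip_width: 0.0855
finger_force: 0.0
```

```bash
python3 go.py .6595 .1655 .18 -152.5
```

```text
t 16.2 pos [0.4613 0.2882 0.1838] rot [1.799e+02 1.000e-01 1.761e+02] q [-0.6   0.42 -0.08  1.84  0.04  0.88  0.79]
shift [-206.  -109.     3.9] turn [  0.    0.1 -31.4]
```

Emit:
send_rows(
  increments=[
    [[-10,-5,0],[0,0,-4],1],
    [[-35,-18,0],[0,0,-8],1],
    [[-70,-37,0],[0,0,-13],1],
    [[-105,-56,0],[0,0,-18],1],
    [[-140,-74,0],[0,0,-23],1],
    [[-170,-90,0],[0,0,-27],1],
    [[-192,-102,0],[0,0,-30],1],
    [[-204,-108,1],[0,0,-31],1],
    [[-206,-109,1],[0,0,-31],1],
    [[-206,-109,1],[0,0,-31],1],
  ],
)

```text
clock: 17.2
position: [0.6591, 0.1657, 0.1802]
tool_rot: [3.141, 0.0, -2.669]
force: [0.5, -0.2, 0.4]
grip_width: 0.0856
finger_force: 0.0
```

```bash
python3 wr.py w2; python3 go.py .6595 .1655 .031 -152.5
```

```text
17.2 [0.65911535 0.16568451 0.18019628] [ 180.     0.  -152.9] {'fovy': 68.64547327070035, 'cx': 256.438591942361, 'cy': 188.3256652780945, 'extrinsics': array([[-4.55016720e-01,  8.90482893e-01,  4.80281273e-05,
         1.51905437e-01],
       [ 8.54658004e-01,  4.36695862e-01,  2.80813854e-01,
        -6.66232271e-01],
       [ 2.50038959e-01,  1.27816046e-01, -9.59762250e-01,
         1.67001131e-01],
       [ 0.00000000e+00,  0.00000000e+00,  0.00000000e+00,
         1.00000000e+00]])}
t 17.25 pos [0.6588 0.1662 0.1802] rot [ 180.     0.  -152.9] q [-0.23  0.64 -0.17  1.46  0.11  1.05  1.62]
shift [ -0.3  -1.  149.2] turn [ 0.   0.  -0.4]
```

View pics/w2.png

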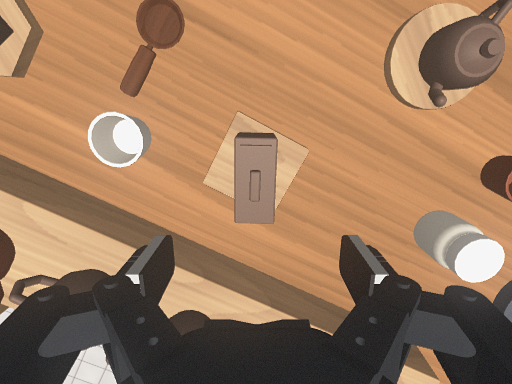

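The box is parallel to the pads, with its bar centre at (255,186). The shelf edge is at the bottom of the picture, so I'll check its clearance.

Run:
```python
from workcell import *
from h import *
c=dict(np.load("pics/w2.npz"))
print(ray(c,[255,186],.088), ray(c,[[235,222],[275,222],[236,145],[276,145]],.074))
print("shelf",ray(camera_params("top"),[[190,121],[190,110]],.03))
```

```text
[[0.66289173 0.16658165]] [[0.71101057 0.16745005]
 [0.6919084  0.20483554]
 [0.63803577 0.13318686]
 [0.6203974  0.16770627]]
shelf [[0.77761682 0.16734461]
 [0.80897467 0.16822012]]
```

Emit:
send_rows(
  increments=[
    [[-2,-1,20],[0,0,0],1],
    [[-3,-1,45],[0,0,0],1],
    [[-3,-1,70],[0,0,0],1],
    [[-3,-1,95],[0,0,0],1],
    [[-3,-1,115],[0,0,0],1],
    [[-3,-1,132],[0,0,0],1],
    [[-3,-1,142],[0,0,0],1],
    [[-3,-1,147],[0,0,0],1],
    [[-3,-1,148],[0,0,0],1],
    [[-3,-1,148],[0,0,0],1],
  ],
)

```text
clock: 18.25
position: [0.6629, 0.1662, 0.0324]
tool_rot: [-3.141, 0.001, -2.668]
force: [0.2, -1.4, 0.8]
grip_width: 0.0856
finger_force: 0.0
```

Emit:
send_rows(
  increments=[
    [[0,0,0],[0,0,0],-1],
    [[0,0,0],[0,0,0],-1],
    [[0,0,0],[0,0,0],-1],
    [[0,0,0],[0,0,0],-1],
    [[0,0,0],[0,0,0],-1],
    [[0,0,0],[0,0,0],-1],
    [[0,0,0],[0,0,0],-1],
    [[0,0,0],[0,0,0],-1],
    [[0,0,0],[0,0,0],-1],
  ],
)

```text
clock: 19.15
position: [0.6629, 0.166, 0.0322]
tool_rot: [-3.141, 0.001, -2.668]
force: [-1.4, -0.3, 6.0]
grip_width: 0.0414
finger_force: 30.1
```

Emit:
send_rows(
  increments=[
    [[0,0,-5],[0,0,0],-1],
    [[0,0,-15],[0,0,0],-1],
    [[0,0,-35],[0,0,0],-1],
    [[0,0,-60],[0,0,0],-1],
    [[0,0,-85],[0,0,0],-1],
    [[0,0,-110],[0,0,0],-1],
    [[0,0,-130],[0,0,0],-1],
    [[0,0,-142],[0,0,0],-1],
    [[0,0,-148],[0,0,0],-1],
    [[0,0,-150],[0,0,0],-1],
  ],
)

```text
clock: 20.15
position: [0.6625, 0.166, 0.1819]
tool_rot: [-3.142, 0.0, -2.668]
force: [-0.2, 0.3, -2.3]
grip_width: 0.0413
finger_force: 30.9
```

```bash
python3 go.py .439 -.0213 .18 175
```

```text
t 20.15 pos [0.6625 0.166  0.1819] rot [-180.     0.  -152.9] q [-0.23  0.64 -0.17  1.45  0.12  1.06  1.62]
shift [284.3 -64.8   1.9] turn [-0.   0.  32.1]
```

Emit:
send_rows(
  increments=[
    [[8,-2,0],[0,0,2],-1],
    [[28,-6,0],[0,0,5],-1],
    [[60,-14,0],[0,0,9],-1],
    [[98,-22,0],[0,0,13],-1],
    [[138,-31,0],[0,0,17],-1],
    [[178,-40,0],[0,0,21],-1],
    [[215,-49,0],[0,0,25],-1],
    [[248,-56,0],[0,0,29],-1],
    [[272,-62,0],[0,0,32],-1],
    [[283,-65,0],[0,0,32],-1],
  ],
)

```text
clock: 21.15
position: [0.4379, -0.0225, 0.1812]
tool_rot: [-3.141, -0.001, 3.052]
force: [0.5, 0.9, -1.9]
grip_width: 0.0414
finger_force: 30.9
```

```bash
python3 go.py .439 -.0213 .032 175
python3 - <<'E'
from h import *
c=dict(np.load("pics/w1.npz"))
a=ray(c,[[219,109],[288,109],[285,223],[221,223]],.018);print(a,a.mean(0))
E
```

```text
t 21.15 pos [ 0.4379 -0.0225  0.1812] rot [-1.800e+02 -1.000e-01  1.749e+02] q [-0.06  0.26 -0.03  2.09  0.01  0.79  1.38]
shift [ -1.2   1.4 149.2] turn [-0.  -0.1 -0.1]
[[ 0.36717239 -0.05012533]
 [ 0.3765816   0.02675799]
 [ 0.51402972  0.0105365 ]
 [ 0.50421706 -0.06958857]] [ 0.44050019 -0.02060485]
```

Consistent. Lowering the box.

Emit:
send_rows(
  increments=[
    [[0,0,8],[0,0,0],-1],
    [[-1,1,25],[0,0,0],-1],
    [[-1,1,48],[0,0,0],-1],
    [[-1,1,70],[0,0,0],-1],
    [[-1,1,92],[0,0,0],-1],
    [[-1,1,112],[0,0,0],-1],
    [[-1,1,128],[0,0,0],-1],
    [[-1,1,138],[0,0,0],-1],
    [[-1,1,142],[0,0,0],-1],
    [[-1,1,142],[0,0,0],-1],
  ],
)

```text
clock: 22.15
position: [0.4414, -0.0197, 0.0393]
tool_rot: [3.142, -0.001, 3.057]
force: [0.9, -0.3, -1.6]
grip_width: 0.0411
finger_force: 30.9
```

```bash
python3 go.py .4395 -.021 .032 175
```

```text
t 22.15 pos [ 0.4414 -0.0197  0.0393] rot [180.   -0.  175.2] q [-0.07  0.53 -0.03  2.19  0.04  0.42  1.36]
shift [ 1.8 -1.5  7.3] turn [ 0.  -0.   0.2]
```

Emit:
send_rows(
  increments=[
    [[1,-1,2],[0,0,0],-1],
    [[2,-1,4],[0,0,0],-1],
    [[2,-1,5],[0,0,0],-1],
    [[2,-1,6],[0,0,0],-1],
    [[2,-1,7],[0,0,0],-1],
    [[2,-1,7.5],[0,0,0],-1],
    [[2,-1,7.5],[0,0,0],-1],
  ],
)

```text
clock: 22.85
position: [0.4394, -0.0208, 0.0322]
tool_rot: [-3.142, 0.0, 3.057]
force: [0.8, -0.7, -2.3]
grip_width: 0.0413
finger_force: 30.9
```

Emit:
send_rows(
  increments=[
    [[0,0,1],[0,0,0],-1],
    [[0,0,1],[0,0,0],-1],
  ],
)

```text
clock: 23.05
position: [0.4396, -0.0211, 0.0317]
tool_rot: [-3.141, 0.001, 3.056]
force: [-2.1, -1.2, 16.7]
grip_width: 0.0416
finger_force: 32.0
```

Emit:
send_rows(
  increments=[
    [[0,0,0],[0,0,0],0],
    [[0,0,0],[0,0,0],1],
    [[0,0,0],[0,0,0],1],
    [[0,0,0],[0,0,0],1],
    [[0,0,-3],[0,0,0],1],
    [[0,0,-15],[0,0,0],1],
    [[0,0,-40],[0,0,0],1],
    [[0,0,-80],[0,0,0],1],
    [[0,0,-120],[0,0,0],1],
    [[0,0,-150],[0,0,0],1],
  ],
)

```text
clock: 24.05
position: [0.4395, -0.0208, 0.1837]
tool_rot: [3.141, 0.002, 3.056]
force: [0.5, -0.1, 0.0]
grip_width: 0.0853
finger_force: 0.0
```

```bash
python3 go.py .655 -.161 .18 154.5
```

```text
t 24.05 pos [ 0.4395 -0.0208  0.1837] rot [1.800e+02 1.000e-01 1.751e+02] q [-0.06  0.26 -0.04  2.09  0.01  0.79  1.38]
shift [-226.7 -121.3    4. ] turn [ 0.   0.1 20.6]
```

Emit:
send_rows(
  increments=[
    [[-12,-6,0],[0,0,3],1],
    [[-40,-21,0],[0,0,6],1],
    [[-75,-40,0],[0,0,9],1],
    [[-112,-60,0],[0,0,12],1],
    [[-150,-80,0],[0,0,15],1],
    [[-182,-97,0],[0,0,18],1],
    [[-208,-111,0],[0,0,21],1],
    [[-222,-119,2],[0,0,21],1],
    [[-227,-121,2],[0,0,21],1],
    [[-227,-121,2],[0,0,21],1],
  ],
)

```text
clock: 25.05
position: [0.655, -0.1607, 0.1783]
tool_rot: [-3.141, -0.001, 2.69]
force: [-0.6, 0.6, -1.2]
grip_width: 0.0853
finger_force: 0.0
```

```bash
python3 wr.py w3; python3 go.py .655 -.161 .033 154.5
```

```text
25.05 [ 0.65500209 -0.16072099  0.17834489] [-1.800e+02 -1.000e-01  1.541e+02] {'fovy': 68.64547327070035, 'cx': 256.438591942361, 'cy': 188.3256652780945, 'extrinsics': array([[ 4.36904732e-01,  8.99507783e-01,  5.44807472e-05,
        -1.43108031e-01],
       [ 8.63626844e-01, -4.19493744e-01,  2.79595552e-01,
        -6.62030956e-01],
       [ 2.51521229e-01, -1.22109569e-01, -9.60117870e-01,
         1.67211767e-01],
       [ 0.00000000e+00,  0.00000000e+00,  0.00000000e+00,
         1.00000000e+00]])}
t 25.1 pos [ 0.6547 -0.1603  0.1787] rot [-1.800e+02 -1.000e-01  1.541e+02] q [ 0.1   0.63  0.09  1.49 -0.06  1.03  1.32]
shift [ -0.7  -0.5 145.7] turn [-0.  -0.1 -0.4]
```

View pics/w3.png

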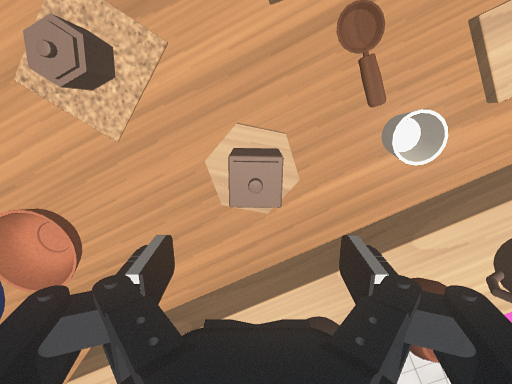

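The caddy is parallel to the pads with its knob at (255,185), and the jar is upright on the mat.

Run:
```python
from h import *
c=dict(np.load("pics/w3.npz"))
print(ray(c,[255,185],.09))
a=ray(c,[[239,124],[287,135],[298,175],[268,213],[222,204],[206,162]],.018);print(a,a.mean(0))
```

```text
[[ 0.65565478 -0.16088019]]
[[ 0.60081703 -0.1547878 ]
 [ 0.63595206 -0.11072469]
 [ 0.68484195 -0.1182369 ]
 [ 0.71312789 -0.17127617]
 [ 0.67760304 -0.21725359]
 [ 0.62288205 -0.20968728]] [ 0.65587067 -0.16366107]
```

Emit:
send_rows(
  increments=[
    [[-1,0,20],[0,0,0],1],
    [[-1,0,45],[0,0,0],1],
    [[-1,0,70],[0,0,0],1],
    [[-1,0,95],[0,0,0],1],
    [[-1,0,115],[0,0,0],1],
    [[-1,0,130],[0,0,0],1],
    [[-1,0,140],[0,0,0],1],
    [[-1,0,145],[0,0,0],1],
    [[-1,0,146],[0,0,0],1],
    [[-1,0,146],[0,0,0],1],
  ],
)

```text
clock: 26.1
position: [0.6564, -0.1611, 0.0338]
tool_rot: [3.141, 0.001, 2.69]
force: [-0.1, -0.2, 0.9]
grip_width: 0.0851
finger_force: 0.0
```

Emit:
send_rows(
  increments=[
    [[0,0,0],[0,0,0],-1],
    [[0,0,0],[0,0,0],-1],
    [[0,0,0],[0,0,0],-1],
    [[0,0,0],[0,0,0],-1],
    [[0,0,0],[0,0,0],-1],
    [[0,0,0],[0,0,0],-1],
    [[0,0,0],[0,0,0],-1],
    [[0,0,0],[0,0,0],-1],
  ],
)

```text
clock: 26.9
position: [0.6564, -0.1612, 0.0339]
tool_rot: [3.141, 0.001, 2.69]
force: [-1.4, -1.0, 5.8]
grip_width: 0.0531
finger_force: 31.2
```

Emit:
send_rows(
  increments=[
    [[0,0,-5],[0,0,0],-1],
    [[0,0,-15],[0,0,0],-1],
    [[0,0,-35],[0,0,0],-1],
    [[0,0,-60],[0,0,0],-1],
    [[0,0,-85],[0,0,0],-1],
    [[0,0,-110],[0,0,0],-1],
    [[0,0,-130],[0,0,0],-1],
    [[0,0,-142],[0,0,0],-1],
    [[0,0,-148],[0,0,0],-1],
    [[0,0,-150],[0,0,0],-1],
  ],
)

```text
clock: 27.9
position: [0.6561, -0.161, 0.1834]
tool_rot: [3.142, 0.0, 2.69]
force: [0.0, -0.5, -1.6]
grip_width: 0.0535
finger_force: 32.6
```

```bash
python3 go.py .6585 .165 .18 154.5;  python3 - <<'E'
from h import *
c=dict(np.load("pics/w2.npz"))
a=ray(c,[[238,112],[309,150]],.018);print("square corners",a, a[0]-a[1])
E
```

```text
t 27.9 pos [ 0.6561 -0.161   0.1834] rot [180.    0.  154.1] q [ 0.1   0.63  0.09  1.48 -0.06  1.03  1.32]
shift [140.1 294.4   3.4] turn [ 0.   0.  -0.4]
square corners [[0.61199578 0.11871884]
 [0.61277555 0.21179254]] [-0.00077977 -0.09307369]
```

Emit:
send_rows(
  increments=[
    [[4,9,0],[0,0,0],-1],
    [[13,28,0],[0,0,0],-1],
    [[28,59,0],[0,0,0],-1],
    [[46,97,0],[0,0,0],-1],
    [[66,139,0],[0,0,0],-1],
    [[86,181,0],[0,0,0],-1],
    [[105,221,0],[0,0,0],-1],
    [[122,256,0],[0,0,0],-1],
    [[134,282,0],[0,0,0],-1],
    [[139,293,0],[0,0,0],-1],
  ],
)

```text
clock: 28.9
position: [0.6576, 0.1679, 0.1819]
tool_rot: [3.141, -0.002, 2.694]
force: [-0.5, 0.3, -2.3]
grip_width: 0.0531
finger_force: 32.5
```

```bash
python3 go.py .659 .165 .0338 154.1
```

```text
t 28.9 pos [0.6576 0.1679 0.1819] rot [ 1.800e+02 -1.000e-01  1.544e+02] q [-0.38  0.64  0.07  1.47 -0.05  1.04  0.83]
shift [ -2.8  -2.  148.1] turn [ 0.  -0.1  0.3]
```

Emit:
send_rows(
  increments=[
    [[0,0,8],[0,0,0],-1],
    [[0,0,25],[0,0,0],-1],
    [[0,0,48],[0,0,0],-1],
    [[0,0,70],[0,0,0],-1],
    [[0,0,92],[0,0,0],-1],
    [[0,0,112],[0,0,0],-1],
    [[0,0,128],[0,0,0],-1],
    [[0,0,138],[0,0,0],-1],
    [[0,0,142],[0,0,0],-1],
    [[0,0,142],[0,0,0],-1],
  ],
)

```text
clock: 29.9
position: [0.6589, 0.1629, 0.041]
tool_rot: [-3.141, -0.0, 2.69]
force: [-0.2, -0.1, -3.3]
grip_width: 0.0531
finger_force: 32.5
```

```bash
python3 go.py .659 .165 .0338 154.1
```

```text
t 29.9 pos [0.6589 0.1629 0.041 ] rot [-180.    -0.   154.1] q [-0.36  0.8   0.06  1.56 -0.06  0.78  0.83]
shift [0.9 1.9 7.2] turn [-0. -0.  0.]
```

Emit:
send_rows(
  increments=[
    [[1,2,2],[0,0,0],-1],
    [[1,2,4],[0,0,0],-1],
    [[1,2,5],[0,0,0],-1],
    [[1,2,6],[0,0,0],-1],
    [[1,2,7],[0,0,0],-1],
    [[1,2,8],[0,0,0],-1],
    [[1,2,8],[0,0,0],-1],
  ],
)

```text
clock: 30.6
position: [0.659, 0.1654, 0.0339]
tool_rot: [3.141, 0.0, 2.69]
force: [-4.2, -0.5, 8.6]
grip_width: 0.0532
finger_force: 33.7
```

Emit:
send_rows(
  increments=[
    [[0,0,0],[0,0,0],0.2],
    [[0,0,0],[0,0,0],1],
    [[0,0,0],[0,0,0],1],
    [[0,0,0],[0,0,0],1],
    [[0,0,-3],[0,0,0],1],
    [[0,0,-15],[0,0,0],1],
    [[0,0,-40],[0,0,0],1],
    [[0,0,-80],[0,0,0],1],
    [[0,0,-120],[0,0,0],1],
    [[0,0,-150],[0,0,0],1],
  ],
)

```text
clock: 31.6
position: [0.6595, 0.1655, 0.187]
tool_rot: [3.14, 0.002, 2.69]
force: [0.4, 0.1, 0.6]
grip_width: 0.0854
finger_force: 0.0
```

```bash
python3 go.py .4655 -.275 .18 92.6
```

```text
t 31.6 pos [0.6595 0.1655 0.187 ] rot [1.799e+02 1.000e-01 1.541e+02] q [-0.38  0.63  0.07  1.47 -0.05  1.04  0.83]
shift [ -17.8 -481.     6.1] turn [ 0.2  0.  61.5]
```

Emit:
send_rows(
  increments=[
    [[0,-15,0],[0,0,4],1],
    [[-2,-45,0],[0,0,10],1],
    [[-3,-85,0],[0,0,16],1],
    [[-4,-128,0],[0,0,22],1],
    [[-6,-170,0],[0,0,28],1],
    [[-8,-212,0],[0,0,34],1],
    [[-9,-255,0],[0,0,40],1],
    [[-11,-297,0],[0,0,46],1],
    [[-13,-340,0],[0,0,52],1],
    [[-14,-380,0],[0,0,58],1],
  ],
)

```text
clock: 32.6
position: [0.5049, -0.1843, 0.1843]
tool_rot: [3.14, 0.0, 1.673]
force: [0.4, 0.1, 0.7]
grip_width: 0.0855
finger_force: 0.0
```

```bash
python3 go.py .4655 -.275 .18 92.6
```

```text
t 32.6 pos [ 0.5049 -0.1843  0.1843] rot [179.9   0.   95.9] q [-0.04  0.43  0.37  1.87 -0.2   0.87  0.54]
shift [-86.2 -48.5   4.3] turn [0.1 0.  3.3]
```

Emit:
send_rows(
  increments=[
    [[-30,-17,0],[0,0,2],1],
    [[-55,-31,0],[0,0,3],1],
    [[-72,-41,0],[0,0,3],1],
    [[-79,-45,2],[0,0,3],1],
    [[-80,-46,3],[0,0,3],1],
    [[-80,-46,3],[0,0,3],1],
  ],
)

```text
clock: 33.2
position: [0.4689, -0.2661, 0.1802]
tool_rot: [3.141, -0.001, 1.626]
force: [0.8, 0.2, -0.1]
grip_width: 0.0853
finger_force: 0.0
```

```bash
python3 wr.py w4; python3 go.py .4655 -.275 .0195 92.6
```

```text
33.2 [ 0.46889077 -0.26613542  0.18023849] [180.   -0.   93.2] {'fovy': 68.64547327070035, 'cx': 256.438591942361, 'cy': 188.3256652780945, 'extrinsics': array([[ 9.98479881e-01,  5.51107922e-02,  8.53142613e-04,
        -4.54804485e-01],
       [ 5.26763013e-02, -9.58699359e-01,  2.79500889e-01,
        -3.07736973e-01],
       [ 1.62214227e-02, -2.79031074e-01, -9.60145054e-01,
         2.71890805e-01],
       [ 0.00000000e+00,  0.00000000e+00,  0.00000000e+00,
         1.00000000e+00]])}
t 33.25 pos [ 0.469  -0.2659  0.1802] rot [180.   -0.   93.2] q [ 0.11  0.45  0.39  1.87 -0.22  0.87  0.67]
shift [ -8.9  -4.  160.7] turn [ 0.  -0.   0.6]
```

View pics/w4.png

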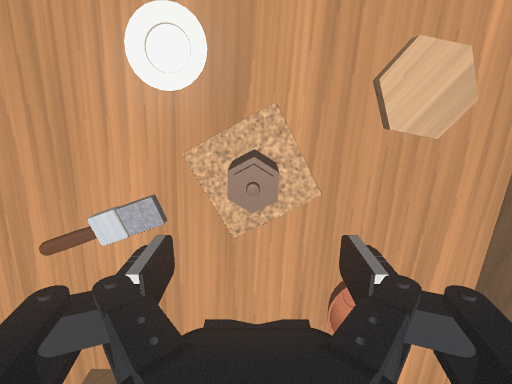

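The jar is upright on the mat with its knob at (253,188), and its flats are parallel to the pads. Nothing is in the fingers' way.

Emit:
send_rows(
  increments=[
    [[-5,-2,20],[0,0,0],1],
    [[-9,-4,45],[0,0,0.5],1],
    [[-9,-4,75],[0,0,0.5],1],
    [[-9,-4,105],[0,0,0.5],1],
    [[-9,-4,128],[0,0,0.5],1],
    [[-9,-4,144],[0,0,0.5],1],
    [[-9,-4,153],[0,0,0.5],1],
    [[-9,-4,158],[0,0,0.5],1],
    [[-9,-4,159],[0,0,0.5],1],
    [[-9,-4,159],[0,0,0.5],1],
  ],
)

```text
clock: 34.25
position: [0.4654, -0.2762, 0.0217]
tool_rot: [3.141, 0.0, 1.617]
force: [0.1, -0.2, 0.4]
grip_width: 0.0857
finger_force: 0.0
```

Emit:
send_rows(
  increments=[
    [[0,0,0],[0,0,0],-1],
    [[0,0,0],[0,0,0],-1],
    [[0,0,0],[0,0,0],-1],
    [[0,0,0],[0,0,0],-1],
    [[0,0,0],[0,0,0],-1],
    [[0,0,0],[0,0,0],-1],
    [[0,0,0],[0,0,0],-1],
    [[0,0,0],[0,0,0],-1],
  ],
)

```text
clock: 35.05
position: [0.4653, -0.2763, 0.0218]
tool_rot: [3.141, 0.0, 1.616]
force: [-0.6, 0.9, 9.1]
grip_width: 0.0531
finger_force: 29.9
```

Emit:
send_rows(
  increments=[
    [[0,0,-5],[0,0,0],-1],
    [[0,0,-15],[0,0,0],-1],
    [[0,0,-35],[0,0,0],-1],
    [[0,0,-60],[0,0,0],-1],
    [[0,0,-85],[0,0,0],-1],
    [[0,0,-110],[0,0,0],-1],
    [[0,0,-130],[0,0,0],-1],
    [[0,0,-145],[0,0,0],-1],
    [[0,0,-155],[0,0,0],-1],
    [[0,0,-160],[0,0,0],-1],
  ],
)

```text
clock: 36.05
position: [0.4651, -0.2763, 0.1823]
tool_rot: [3.141, 0.0, 1.617]
force: [-0.7, -0.2, -2.7]
grip_width: 0.053
finger_force: 32.7
```

```bash
python3 go.py .655 -.164 .18 92.6;  python3 - <<'E'
from h import *
c=dict(np.load("pics/w4.npz"))
print(ray(c,[253,188],.077))
E
```

```text
t 36.05 pos [ 0.4651 -0.2763  0.1823] rot [179.9   0.   92.6] q [ 0.13  0.45  0.4   1.87 -0.22  0.87  0.69]
shift [103.5 194.8   2.4] turn [0.1 0.  0. ]
[[ 0.46702585 -0.27254438]]
```

Emit:
send_rows(
  increments=[
    [[4,8,0],[0,0,0],-1],
    [[14,26,0],[0,0,0],-1],
    [[28,52,0],[0,0,0],-1],
    [[45,85,0],[0,0,0],-1],
    [[62,119,0],[0,0,0],-1],
    [[77,148,0],[0,0,0],-1],
    [[89,172,0],[0,0,0],-1],
    [[97,187,0],[0,0,0],-1],
    [[101,194,0],[0,0,0],-1],
    [[101,195,0],[0,0,0],-1],
  ],
)

```text
clock: 37.05
position: [0.6553, -0.1655, 0.1801]
tool_rot: [-3.14, -0.0, 1.618]
force: [-0.6, -0.5, -2.0]
grip_width: 0.0532
finger_force: 32.7
```

Emit:
send_rows(
  increments=[
    [[0,0,8],[0,0,0],-1],
    [[0,0,25],[0,0,0],-1],
    [[0,0,48],[0,0,0],-1],
    [[0,0,70],[0,0,0],-1],
    [[0,0,92],[0,0,0],-1],
    [[0,0,112],[0,0,0],-1],
    [[0,0,126],[0,0,0],-1],
    [[0,0,135],[0,0,0],-1],
    [[0,0,139],[0,0,0],-1],
    [[0,0,139],[0,0,0],-1],
  ],
)

```text
clock: 38.05
position: [0.6551, -0.1666, 0.0422]
tool_rot: [-3.142, 0.0, 1.616]
force: [0.1, 0.1, -2.3]
grip_width: 0.0531
finger_force: 32.6
```

```bash
python3 go.py .655 -.166 .0345 92.6
```

```text
t 38.05 pos [ 0.6551 -0.1666  0.0422] rot [-180.     0.    92.6] q [-0.03  0.82  0.31  1.58 -0.32  0.79  0.46]
shift [ 0.6 -0.1  7.7] turn [-0.  0.  0.]
```

Emit:
send_rows(
  increments=[
    [[0,0,2],[0,0,0],-1],
    [[0,0,4],[0,0,0],-1],
    [[0,0,5],[0,0,0],-1],
    [[0,0,6],[0,0,0],-1],
    [[0,0,7],[0,0,0],-1],
    [[0,0,8],[0,0,0],-1],
    [[0,0,8],[0,0,0],-1],
  ],
)

```text
clock: 38.75
position: [0.6553, -0.1663, 0.0349]
tool_rot: [3.141, -0.0, 1.617]
force: [-4.2, 1.7, 9.4]
grip_width: 0.0531
finger_force: 33.8
```

Emit:
send_rows(
  increments=[
    [[0,0,0],[0,0,0],0.2],
    [[0,0,0],[0,0,0],1],
    [[0,0,0],[0,0,0],1],
    [[0,0,0],[0,0,0],1],
    [[0,0,-3],[0,0,0],1],
    [[0,0,-15],[0,0,0],1],
    [[0,0,-40],[0,0,0],1],
    [[0,0,-80],[0,0,0],1],
    [[0,0,-120],[0,0,0],1],
    [[0,0,-160],[0,0,0],1],
  ],
)

```text
clock: 39.75
position: [0.655, -0.1665, 0.1969]
tool_rot: [3.141, 0.0, 1.616]
force: [0.7, 0.8, -0.3]
grip_width: 0.0856
finger_force: 0.0
```

Emit:
send_rows(
  increments=[
    [[-30,0,-10],[0,0,0],1],
    [[-70,-15,-20],[0,0,0],1],
    [[-110,-40,-30],[0,0,0],1],
    [[-150,-70,-40],[0,0,0],1],
    [[-180,-100,-40],[0,0,0],1],
    [[-200,-120,-40],[0,0,0],1],
    [[-215,-135,-40],[0,0,0],1],
    [[-220,-140,-40],[0,0,0],1],
    [[-220,-140,-40],[0,0,0],1],
  ],
)

```text
clock: 40.65
position: [0.525, -0.3931, 0.235]
tool_rot: [3.141, 0.0, 1.615]
force: [0.7, 0.7, -0.7]
grip_width: 0.0853
finger_force: 0.0
```

Run:
```python
from workcell import *
import cv2
from seg import run
a=grab_frame("top");cv2.imwrite("pics/top1.png",a);b=grab_frame("side")
cv2.imwrite("pics/side1.png",b)
cv2.imwrite("pics/end.png",cv2.resize(cv2.vconcat([a[60:330],b[60:360]]),None,fx=1.05,fy=1.05))
print(observe()["clock"])
run(a,camera_params("top"))
```

```text
40.75
square rect [0.6569 0.1649] [0.0951 0.098 ] 89.4 circ [0.6586 0.1645] 0.0644
   top rect [0.6577 0.1667] [0.0539 0.055 ] 63.5 circ [0.6568 0.1663] 0.0358
   corners [[0.6890000104904175, 0.18000000715255737], [0.6430000066757202, 0.19900000095367432], [0.625, 0.1550000011920929], [0.6700000166893005, 0.13300000131130219]]
six rect [ 0.6542 -0.164 ] [0.1007 0.1092] 88.6 circ [ 0.654 -0.164] 0.0563
   top rect [ 0.6548 -0.1631] [0.0532 0.0548] 0.5 circ [ 0.6539 -0.1623] 0.0295
   corners [[0.6790000200271606, -0.17800000309944153], [0.6790000200271606, -0.14900000393390656], [0.6600000262260437, -0.13600000739097595], [0.628000020980835, -0.14800000190734863], [0.6389999985694885, -0.1850000023841858], [0.6600000262260437, -0.1899999976158142]]
round rect [0.4614 0.2869] [0.1023 0.102 ] 3.0 circ [0.462  0.2877] 0.0532
   top rect [0.4615 0.289 ] [0.0489 0.0456] 11.9 circ [0.4621 0.2891] 0.0257
   corners [[0.4830000102519989, 0.30399999022483826], [0.4699999988079071, 0.31299999356269836], [0.4480000138282776, 0.3070000112056732], [0.43799999356269836, 0.28200000524520874], [0.453000009059906, 0.26499998569488525], [0.47600001096725464, 0.26899999380111694]]
oblong rect [ 0.4387 -0.0215] [0.0802 0.1401] 83.1 circ [ 0.438  -0.0213] 0.077
   top rect [ 0.4382 -0.0186] [0.0434 0.0913] 84.2 circ [ 0.4379 -0.0184] 0.0475
   corners [[0.4819999933242798, -0.0020000000949949026], [0.39800000190734863, 0.004999999888241291], [0.3930000066757202, -0.029999999329447746], [0.4779999852180481, -0.041999999433755875]]
mat rect [ 0.4652 -0.2751] [0.129  0.1286] 31.3 circ [ 0.4642 -0.2752] 0.0874
```

View pics/end.png

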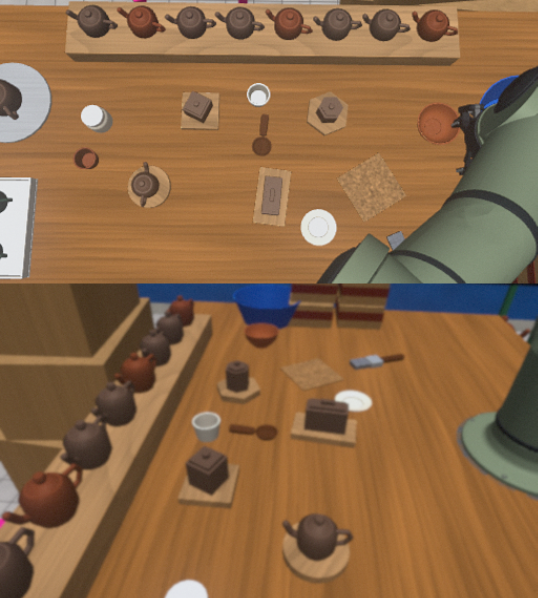

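All four pieces stand upright on their own stands, within about 3 mm of centre. The cup hasn't moved and the arm is clear, so I'll hand in.

```bash
python3 -c "
from workcell import *
print(job_done())"
```

```text
the job is handed in; nothing more can be done
None
```

I handed the job in at about 41 s (limit 128 s): all four pieces stand upright on their own stands, within about 3 mm of centre by the last top-camera measurement, and the white cup was left where it was; the hand-in gave no verdict.

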